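Dial open the cutter drawer

ROBOT

A 6-joint arm with a two-finger parallel gripper is mounted at the origin on the work surface. World frame = base frame: x ahead of the robot, y to its left, z up, the work surface at z = 0. Lengths are in m, angles in rad, forces in N, time in s.
With the tool pointing down it reaches from about 0.25 to 0.8 m from the base axis. Payload 8.5 kg.
Tool frame: the origin (TCP) lies on the centre line of the jaws, within the pads' length; the fingertips stand 19 mm ahead of it and the grasp point (between the pads) is the TCP (bot.finger_overhang is the z of the fingertips in the tool frame, in m); z points along the fingers, y is the line along which they close (so a half turn about z gives the same grasp; the last joint's range is limited). The gripper opens to 85 mm and grips with 20 to 120 N. Pads are 22 mm wide; open, the fingers measure 114 mm over their backs; the gripper's body (76 mm by 85 mm) begins 54 mm behind the grasp point. The pads swing forward as they close: fully open they stand 13 mm farther back than shut.
Start: joints at [1.12, 0.238, -0.013, 1.319, 0, 1.571], TCP at [0.229, 0.473, 0.25] pointing down, gripper open.
Joint ranges: [-2.66, 2.66], [-1.03, 1.9], [-1.14, 1.46], [-1.82, 2.27], [-1.45, 1.34], [-3.14, 3.14]. Speed limits (rad/s): [2.22, 2.22, 2.79, 3.14, 3.14, 3.14].

INTERFACE

Orientations are given as a rotation vector (axis times angle).
In Python, from workcell import get_obs, viewer, bot gives the robot as it stands.
- The arm moves only by the tool play_rows, never from a script. Its argument "motion" is a list that holds one entry, the list of rows, each a list of 6 numbers: the shift along the tool's x, y, z scaled (see below), then the turn, a rotation vector about the tool's x, y, z scaled (see below). In form: [[[x, y, z, rx, ry, rz], ...]]. A call has exactly 10 rows; each row shifts and turns the commanded pose from where the row before left it, along the tool's axes as they then stand; what a row does not reach is not made up. The controller multiplies each number of a shift by 0.04 m and each number of a turn by 4 degrees. A row lasts 1/12 s, in which the tool goes at most 41.7 mm and 7.16 degrees, less where a joint would pass 70% of its speed; a pose out of reach is approached as far as the arm can. A call with a number of a shift or a turn outside -1 to 1 is refused whole. A call with a gripper value outside its range is refused whole. "fingers" is the opening, from -1 (shut) to 1 (fully open), set as the call begins (left out, the last holds). The fingers move at their own pace and stop on an object; the grip force is fixed at half the most. Time passes only in rows, so rows that do not move let the fingers close, or fill a call up. It gives the time, the measured TCP pose, the force, the opening and the grip force at its end, in the units of the state.
- get_obs(): the state, without advancing time (a new reading comes with each control period).
- viewer.grab_frame(name): name is "scene" or "top" or "wrist"; returns a dict with "frame" (384x512x3 uint8, red, green, blue), "mtx" (3x3 intrinsics, pixels), "R" (3x3) and "t" (3): a world point X has camera coordinates R X + t; the wrist camera has in their place "T_tool_cam" (4x4, takes a point from camera to tool coordinates, whose origin is the TCP and whose axes are the flange's). Camera axes: x right, y down, z forward; pixel columns grow to the right and rows downward; lengths in m; the calibration is good to about 2 mm. A picture is of the moment at which its call begins: read the wrist's pose just before it. There is no depth.
- bot.finish_job(): hands the job in; it is judged then, once.
The state is a dict: "t": time; "joint_positions": joint angles; "joint_vel": joint speeds; "joint_efforts": joint torques, N m; "ee_pos": TCP position; "orientation": TCP orientation; "contact_force": force on the tool from outside, world axes, zero at the start; "wrist_torque": the same for the moment, N m; "opening": opening from 0.0 (shut) to 1.0 (fully open); "grip_force": force on a finger pad.
Only numpy, scipy, OpenCV 4.12 (cv2) and the standard library are available. Lean on these libraries where they do the work, as an engineer would, in place of code of your own. Each camera call takes 0.05 s, during which the arm holds its last target. There are 200 camera calls.

TASK

Open the locked cutter drawer: turn the dial right (clockwise) and stop at 20, turn it left and stop at 8, then turn it slowly right until the lock catches and the dial comes up solid, and do not force it past that point. Then draw the drawer out to its stop, let go, and do not shift the tin and the spanner that lie on the cabinet.

Things in the scene. Friction and masses are not known exactly. Their poses are not given: they have to be found in the camera images.
- cabinet: green steel drawer cabinet standing fixed on the bench, 260 deep (x) x 340 wide (y) x 140 high mm; origin at the centre of its underside, its front with the drawer looks along its own -x. On its top a fixed black dial ring, 116 mm wide: 50 numbers counted clockwise from its far side (+x, white dot), white marks longer at the fives, longest at the tens
- dial (a joint): the combination dial on the cabinet top, upright axis, turns endlessly. rad, grows to the right (clockwise from above); 0 = its black pointer line at the ring's zero. One number is 0.1257 rad, clockwise: 8 = 1.005 rad, 20 = 2.513. Drag 0.1 to 0.2 N m. A number is good to one either way; if it is overrun, dial again from the start
- dial_knob (a point): centre of the top of the dial's round fluted steel knob, 56 mm diameter, 26 mm tall, on the dial's axis 176 mm above the bench. Under it a 82 mm disc, top 26 mm lower. x axis along the pointer line; z up. Good grasp: from above, fingers either side of the knob. A full right or left turn is never needed
- drawer (a joint): how far the drawer is out, m: 0 shut, 0.090 at its end stop; it slides along the cabinet's -x with 3 N of friction and stays where it is left. Locked until the lock has caught
- drawer_grip (a point): middle of the drawer's level bar handle: 10 mm round steel, 120 mm long along the cabinet's y, 50 mm in front of the drawer front, 120 mm above the bench. x axis points into the cabinet. Grasp from above, fingers before and behind the bar
- dial_cam: hidden: the notched cam on the dial's spindle, inside the lock; origin on the dial axis. When the first two numbers are rightly set, a sprung latch drops into its notch on the last right turn, somewhere between 10 and 16 (it differs each time, and is to be felt), and the dial then stands solid. More than 36 N between cam and latch, about 0.8 N m on the dial, is forcing it
- wax_tin: closed steel tin, 60 mm across, 45 mm tall, loose on the cabinet top right of the dial; origin under its centre
- spanner: open-ended steel spanner, 140 mm long, lying loose on the cabinet top right of and behind the dial; origin at its middle

How it is judged:
By the outcome, as a careful person would: the job done as asked, in the order asked, and still so for the second after the job is handed in, with the robot touching nothing.
It also fails if it takes over 58 s, if anything falls off the work surface, if the arm or the gripper's body presses on something with over 40 N, if the wrist force passes 120 N, or if a joint passes its speed limit or range.

## Working session

There is one attempt and no reset: what is moved stays moved. The work goes in short steps, Python scripts to look and compute and a tool call to move; the robot and the scene stay as the last step left them, time stands still between calls to the robot, and variables do not carry over. Pictures are saved under pics/ and viewed, at most 10 in all, crops included, and the job is handed in when it is done.

Besides the shell and the picture viewer there is one more tool, called after "Request:" as a command line: name --argument value ..., lists and objects as JSON in quotes. play_rows: Moves the arm, as the interface text tells. Shifts and turns lie within -1 to 1; 1 stands for 0.04 m of shift or 4 degrees of turn. Its arguments: {"type":"object","properties":{"motion":{"type":"array","items":{"type":"array","items":{"type":"array","items":{"type":"number"}}}},"fingers":{"type":"number"}},"required":["motion"]}

```bash
mkdir -p pics; python3 - <<'E'
from workcell import get_obs, viewer, bot
import cv2,numpy as np
o=get_obs();print({k:np.round(v,3) for k,v in o.items()},bot.finger_overhang)
ims=[]
for n in("scene","top"):
    f=viewer.grab_frame(n);cv2.imwrite(f"pics/{n}0.png",f["frame"][:,:,::-1]);np.savez(f"{n}0.npz",**f)
    print(n,f["mtx"].round(1).tolist(),f["R"].round(4).tolist(),f["t"].round(4).tolist())
f=viewer.grab_frame("wrist");print(f["T_tool_cam"].round(4).tolist())
E
```

```text
{'t': np.float64(0.0), 'joint_positions': array([ 1.12 ,  0.239, -0.014,  1.319,  0.   ,  1.571]), 'joint_vel': array([-0.   , -0.001,  0.001,  0.001, -0.   ,  0.001]), 'joint_efforts': array([ 5.0000e-03, -5.3878e+01,  3.4644e+01,  1.8000e-02,  0.0000e+00,
        0.0000e+00]), 'ee_pos': array([0.229, 0.472, 0.25 ]), 'orientation': array([-7.020e-01, -3.062e+00,  2.000e-03]), 'contact_force': array([ 0.243, -0.43 , -0.787]), 'wrist_torque': array([ 0.023, -0.002,  0.011]), 'grip_force': np.float64(0.0), 'opening': np.float64(1.001)} 0.019
scene [[378.6, 0.0, 250.2], [0.0, 378.6, 190.6], [0.0, 0.0, 1.0]] [[-0.8321, -0.5545, -0.0054], [-0.5294, 0.7973, -0.2899], [0.165, -0.2383, -0.9571]] [0.5431, 0.4157, 0.6603]
top [[457.4, 0.0, 254.8], [0.0, 457.4, 191.1], [0.0, 0.0, 1.0]] [[0.0244, -0.9993, 0.0291], [-0.9976, -0.0262, -0.0638], [0.0645, -0.0275, -0.9975]] [-0.0762, 0.6615, 0.7289]
[[0.0005, -0.9585, -0.2851, 0.0724], [1.0, 0.0006, -0.0002, 0.0003], [0.0004, -0.2851, 0.9585, -0.1224], [0.0, 0.0, 0.0, 1.0]]
```

View pics/top0.png

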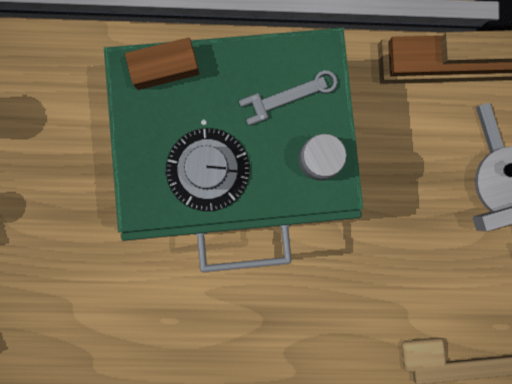

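View pics/scene0.png

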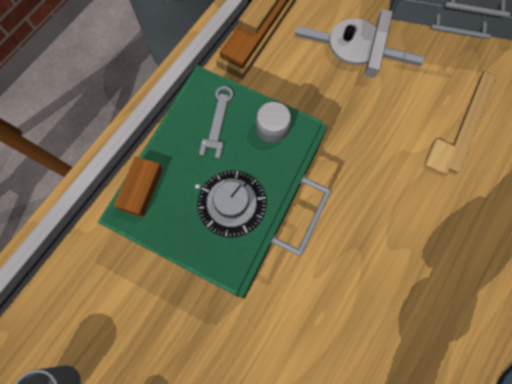

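The top view shows the dial near (207,168) with its pointer to the right, the white zero dot at (204,122), and the handle bar running from (204,268) to (290,262). The tin is at (324,156), the spanner at (290,97), and there is a wooden block at (162,63). The scene view shows the same layout.

```bash
cat > h.py <<'E'
import numpy as np,cv2
def ray(f,uv,z):
    R,t=f["R"],f["t"];c=-R.T@t
    d=R.T@np.linalg.inv(f["mtx"])@np.array([uv[0],uv[1],1.]);return c+d*(z-c[2])/d[2]
def rectify(f,c,yaw,z,half,n):  # picture of plane z, up = cabinet +x
    ax=np.array([np.cos(yaw),np.sin(yaw),0]);ay=np.array([-ax[1],ax[0],0])
    w=[np.array([c[0],c[1],z])+a*half*ax+b*half*ay for a,b in((1,1),(1,-1),(-1,-1),(-1,1))]
    p=[f["mtx"]@(f["R"]@X+f["t"]) for X in w];p=np.float32([q[:2]/q[2] for q in p])
    H=cv2.getPerspectiveTransform(np.float32([[0,0],[n,0],[n,n],[0,n]]),p)
    return cv2.warpPerspective(f["frame"],H,(n,n),flags=cv2.INTER_CUBIC|cv2.WARP_INVERSE_MAP)[:,:,::-1]
E
python3 - <<'E'
from h import *
out=[]
for n in("top","scene"):
    f=dict(np.load(n+"0.npz"));im=f["frame"].astype(int);hsv=cv2.cvtColor(f["frame"],cv2.COLOR_RGB2HSV)
    g=((hsv[...,0]>60)&(hsv[...,0]<95)&(hsv[...,1]>100)).astype(np.uint8)
    cs,_=cv2.findContours(g,cv2.RETR_EXTERNAL,cv2.CHAIN_APPROX_NONE);c=max(cs,key=cv2.contourArea)
    fill=np.zeros_like(g);cv2.drawContours(fill,[c],-1,1,-1)
    pts=np.float32([ray(f,p[0],.14)[:2] for p in c]);print(n,"cab rect",cv2.minAreaRect(pts))
    blk=((im.max(2)<45)&(fill>0)).astype(np.uint8)
    blk=cv2.morphologyEx(blk,cv2.MORPH_CLOSE,np.ones((5,5)))
    cs,_=cv2.findContours(blk,cv2.RETR_EXTERNAL,cv2.CHAIN_APPROX_NONE);r=max(cs,key=cv2.contourArea)
    pr=np.float32([ray(f,p[0],.145)[:2] for p in r]);print(" ring",cv2.fitEllipse(pr))
    if n=="top":
        for p in((204,268),(290,262)):print(" bar end",ray(f,p,.12).round(4))
        print(" dot",ray(f,(204,122),.14).round(4))
        for nm,p,z in(("tin",(324,150),.185),("block",(162,60),.17)):print(nm,ray(f,p,z).round(3))
    e=cv2.fitEllipse(pr);out.append(rectify(f,e[0],np.arctan2(*(ray(f,(204,122),.14)[:2]-e[0])[::-1]) if n=="top" else y0,.150,.07,390))
    if n=="top":y0=np.arctan2(*(ray(f,(204,122),.14)[:2]-e[0])[::-1]);print("yaw",y0)
cv2.imwrite("pics/dial.png",np.hstack(out))
E
```

```text
top cab rect ((0.7379148602485657, -0.02410203218460083), (0.26975759863853455, 0.33747929334640503), 6.94774055480957)
 ring ((0.6838511824607849, 0.009392199106514454), (0.11208853870630264, 0.11273571848869324), 140.862060546875)
 bar end [0.5465 0.0121 0.12  ]
 bar end [ 0.5575 -0.1091  0.12  ]
 dot [0.7501 0.0169 0.14  ]
tin [ 0.708 -0.144  0.185]
block [0.826 0.073 0.17 ]
yaw 0.11329353205578287
scene cab rect ((0.7376747727394104, -0.025307223200798035), (0.27420225739479065, 0.33913561701774597), 6.86944055557251)
 ring ((0.683295726776123, 0.009926809929311275), (0.09934920817613602, 0.10157901048660278), 14.424702644348145)
```

View pics/dial.png

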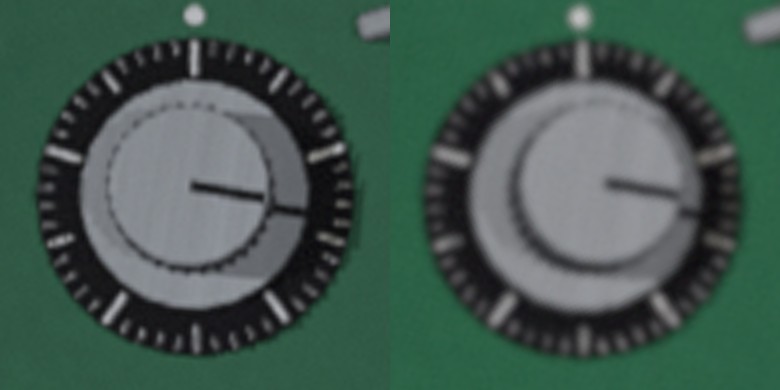

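The rectified dial shows the pointer at about 99.5° clockwise from zero, which is number 13.8. Dial axis is near (0.684, 0.010) and cabinet yaw is about 6.7°. I'll move above the dial first.

Request:
play_rows --motion '[[[-0.76,-0.27,0,0,0,0],[-0.76,-0.27,0,0,0,0],[-0.76,-0.27,0,0,0,0],[-0.76,-0.27,0,0,0,0],[-0.76,-0.27,0,0,0,0],[-0.76,-0.27,0,0,0,0],[-0.76,-0.27,0,0,0,0],[-0.76,-0.27,0,0,0,0],[-0.76,-0.27,0,0,0,0],[-0.76,-0.27,0,0,0,0]]]' --fingers 1

```text
t: 0.98
ee_pos: [0.4561, 0.2415, 0.2502]
orientation: [-0.702, -3.062, 0.0]
contact_force: [0.3, 1.2, 0.6]
opening: 1.002
grip_force: 0.0
```

Request:
play_rows --motion '[[[-0.76,-0.27,0,0,0,0],[-0.76,-0.27,0,0,0,0],[-0.76,-0.27,0,0,0,0],[-0.76,-0.27,0,0,0,0],[-0.76,-0.27,0,0,0,0],[-0.76,-0.27,0,0,0,0],[-0.76,-0.27,0,0,0,0],[-0.76,-0.27,0,0,0,0],[-0.76,-0.27,0,0,0,0],[-0.76,-0.27,0,0,0,0]]]'

```text
t: 1.82
ee_pos: [0.6827, 0.0119, 0.2499]
orientation: [-0.702, -3.062, 0.0]
contact_force: [0.4, -0.1, -0.1]
opening: 0.999
grip_force: 0.0
```

Request:
play_rows --motion '[[[0,0,0,0,0,1],[0,0,0,0,0,1],[0,0,0,0,0,1],[0,0,0,0,0,1],[0,0,0,0,0,1],[0,0,0,0,0,1],[0,0,0,0,0,1],[0,0,0,0,0,1],[0,0,0,0,0,1],[0,0,0,0,0,1]]]'

```text
t: 2.65
ee_pos: [0.6817, 0.0132, 0.2498]
orientation: [-1.711, -2.634, 0.001]
contact_force: [-0.9, -0.2, -0.0]
opening: 0.996
grip_force: 0.0
```

Request:
play_rows --motion '[[[0,0,0,0,0,0.88],[0,0,0,0,0,0.88],[0,0,0,0,0,0.88],[0,0,0,0,0,0.88],[0,0,0,0,0,0.88],[0,0,0,0,0,0],[0,0,0,0,0,0],[0,0,0,0,0,0],[0,0,0,0,0,0],[0,0,0,0,0,0]]]'

```text
t: 3.48
ee_pos: [0.6818, 0.0132, 0.2502]
orientation: [-2.089, -2.346, 0.0]
contact_force: [-0.1, 0.1, 0.0]
opening: 0.999
grip_force: 0.0
```

```bash
cat >> h.py <<'E'
from scipy.spatial.transform import Rotation as Ro
def st(o):
    R=Ro.from_rotvec(o["orientation"]).as_matrix()
    print("t %.2f"%o["t"],"pos",o["ee_pos"].round(4),"yangle %.2f"%np.degrees(np.arctan2(R[1,1],R[0,1])),"z",R[:,2].round(3),"j",o["joint_positions"].round(3),"F",o["contact_force"].round(1),"M",o["wrist_torque"].round(3),"op %.3f g %.1f"%(o["opening"],o["grip_force"]))
    return R
def wristcam(f,o):
    R=Ro.from_rotvec(o["orientation"]).as_matrix();T=f["T_tool_cam"];Rc=R@T[:3,:3];c=o["ee_pos"]+R@T[:3,3]
    g=dict(f);g["R"]=Rc.T;g["t"]=-Rc.T@c;return g
E
python3 - <<'E'
from h import *
from workcell import get_obs,viewer
o=get_obs();st(o);f=viewer.grab_frame("wrist");g=wristcam(f,o);g.pop("T_tool_cam");np.savez("w1.npz",**g)
cv2.imwrite("pics/w1.png",f["frame"][:,:,::-1])
E
```

```text
t 3.48 pos [0.6818 0.0132 0.2502] yangle 6.62 z [-0. -0. -1.] j [ 0.019  0.522  0.422  1.471 -0.     1.475] F [-0.1  0.1  0. ] M [-0.015  0.028  0.025] op 0.999 g 0.0
```

View pics/w1.png

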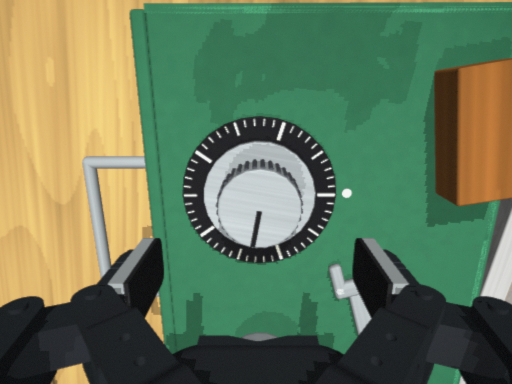

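The wrist view shows the ring centred near (260,190), the knob top near (259,207), and the zero dot at (347,193). The open fingers stand well clear.

```bash
python3 - <<'E'
from h import *
g=dict(np.load("w1.npz"));im=g["frame"].astype(int)
blk=((im.max(2)<60)).astype(np.uint8);blk[270:]=0;blk[:100]=0;blk[:,:170]=0;blk[:,345:]=0
cs,_=cv2.findContours(blk,cv2.RETR_EXTERNAL,cv2.CHAIN_APPROX_NONE);r=cv2.convexHull(max(cs,key=cv2.contourArea))
for z in(.140,.145):print("ring",z,cv2.fitEllipse(np.float32([ray(g,p[0],z)[:2] for p in r])))
print("dot",ray(g,(347,193),.14).round(4))
for u in(216,302):print("knob side",ray(g,(u,207),.176).round(4))
print("pointer tip on knob",ray(g,(254,247),.176),ray(g,(259,211),.176))
for p in((88,163),(103,262)):print("bar",ray(g,p,.12).round(4))
t=dict(np.load("top0.npz"))
for p in((204,268),(290,262)):print("bar top",ray(t,p,.12).round(4))
print("knob top-cam",[ray(t,p,.176).round(4) for p in((185,166),(230,167),(207,145),(207,189))])
E
```

```text
ring 0.14 ((0.6836779117584229, 0.008259057998657227), (0.1152559444308281, 0.11618508398532867), 14.87358570098877)
ring 0.145 ((0.6834613680839539, 0.009914785623550415), (0.11277827620506287, 0.11368746310472488), 14.87431812286377)
dot [0.7499 0.0169 0.14  ]
knob side [0.6553 0.0082 0.176 ]
knob side [0.7109 0.0146 0.176 ]
pointer tip on knob [ 0.68313845 -0.0176115   0.176     ] [0.68345043 0.00864863 0.176     ]
bar [0.5452 0.0119 0.12  ]
bar [ 0.5553 -0.0769  0.12  ]
bar top [0.5465 0.0121 0.12  ]
bar top [ 0.5575 -0.1091  0.12  ]
knob top-cam [array([0.6836, 0.0366, 0.176 ]), array([ 0.6839, -0.022 ,  0.176 ]), array([0.712 , 0.0089, 0.176 ]), array([0.6543, 0.0071, 0.176 ])]
```

Request:
play_rows --motion '[[[-0.13,0.03,0,0,0,0],[0,0,0.2,0,0,0],[0,0,0.3,0,0,0],[0,0,0.3,0,0,0],[0,0,0.3,0,0,0],[0,0,0.3,0,0,0],[0,0,0.2,0,0,0],[0,0,0.2,0,0,0],[0,0,0.1,0,0,0],[0,0,0,0,0,0]]]'

```text
t: 4.37
ee_pos: [0.6833, 0.0081, 0.1732]
orientation: [-2.09, -2.344, 0.002]
contact_force: [-0.4, 0.0, -0.3]
opening: 1.003
grip_force: 0.0
```

Request:
play_rows --motion '[[[0,0,0,0,0,0],[0,0,0,0,0,0],[0,0,0,0,0,0],[0,0,0,0,0,0],[0,0,0,0,0,0],[0,0,0,0,0,0],[0,0,0,0,0,0],[0,0,0,0,0,0],[0,0,0,0,0,0],[0,0,0,0,0,0]]]' --fingers -1

```text
t: 5.2
ee_pos: [0.6833, 0.0081, 0.1757]
orientation: [2.09, 2.345, 0.0]
contact_force: [-4.1, -0.2, 6.7]
opening: 0.629
grip_force: 63.5
```

```bash
python3 - <<'E'
from h import *
from workcell import get_obs
st(get_obs())
E
```

```text
t 5.20 pos [0.6833 0.0081 0.1757] yangle 6.57 z [ 0.001 -0.    -1.   ] j [ 0.012  0.541  0.267  1.296 -0.     1.468] F [-4.1 -0.2  6.7] M [-0.125  1.131  0.019] op 0.629 g 63.5
```

The fingertips swung forward onto the disc (6.7 N upward), so I'll regrip a little higher.

Request:
play_rows --motion '[[[0,0,0,0,0,0],[0,0,0,0,0,0],[0,0,0,0,0,0],[0,0,0,0,0,0],[0,0,-0.15,0,0,0],[0,0,0,0,0,0],[0,0,0,0,0,0],[0,0,0,0,0,0],[0,0,0,0,0,0],[0,0,0,0,0,0]]]' --fingers 1

```text
t: 6.03
ee_pos: [0.6836, 0.0082, 0.1802]
orientation: [-2.09, -2.345, 0.0]
contact_force: [-1.0, -0.3, 0.3]
opening: 1.002
grip_force: 0.0
```

Request:
play_rows --motion '[[[0,0,0,0,0,0],[0,0,0,0,0,0],[0,0,0,0,0,0],[0,0,0,0,0,0],[0,0,0,0,0,0],[0,0,0,0,0,0],[0,0,0,0,0,0],[0,0,0,0,0,0],[0,0,0,0,0,0],[0,0,0,0,0,0]]]' --fingers -1

```text
t: 6.87
ee_pos: [0.6833, 0.0082, 0.1809]
orientation: [2.09, 2.345, -0.0]
contact_force: [-1.8, 0.4, 5.3]
opening: 0.621
grip_force: 62.8
```

```bash
python3 - <<'E'
from h import *
from workcell import get_obs,viewer
st(get_obs())
f=viewer.grab_frame("top");cv2.imwrite("pics/t2.png",rectify(f,(.6835,.0082),.122,.15,.07,500))
E
```

```text
t 6.87 pos [0.6833 0.0082 0.1809] yangle 6.57 z [-0. -0. -1.] j [ 0.012  0.54   0.278  1.309 -0.     1.468] F [-1.8  0.4  5.3] M [-0.083  0.694  0.014] op 0.621 g 62.8
```

View pics/t2.png

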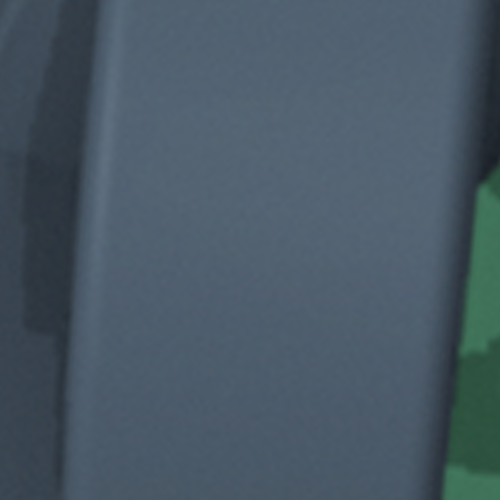

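The gripper hides the dial from above, so I'll track the angle through the tool. Turning right about 45°.

Request:
play_rows --motion '[[[0,0,0,0,0,0.5],[0,0,0,0,0,0.8],[0,0,0,0,0,0.8],[0,0,0,0,0,0.8],[0,0,0,0,0,0.8],[0,0,0,0,0,0.8],[0,0,0,0,0,0.8],[0,0,0,0,0,0.8],[0,0,0,0,0,0.8],[0,0,0,0,0,0.8]]]'

```text
t: 7.75
ee_pos: [0.6831, 0.0082, 0.1809]
orientation: [-2.64, -1.702, 0.001]
contact_force: [-3.4, 0.9, 5.0]
opening: 0.628
grip_force: 63.1
```

```bash
python3 - <<'E'
from h import *
from workcell import get_obs,viewer
o=get_obs();st(o)
f=viewer.grab_frame("wrist");cv2.imwrite("pics/w2.png",f["frame"][:,:,::-1])
E
```

```text
t 7.75 pos [0.6831 0.0082 0.1809] yangle -24.37 z [-0.001 -0.    -1.   ] j [ 0.012  0.54   0.278  1.309 -0.     2.008] F [-3.4  0.9  5. ] M [0.032 0.924 0.147] op 0.628 g 63.1
```

View pics/w2.png

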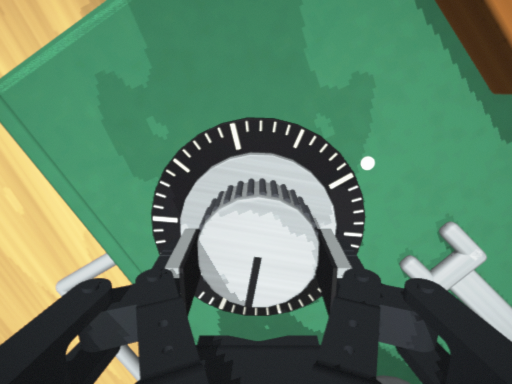

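The wrist camera sees the knob's pointer, running (259,258)→(250,306), and drag torque is about 0.15 N·m. Finishing the turn to 20.

Request:
play_rows --motion '[[[0,0,0,0,0,0.7],[0,0,0,0,0,0.7],[0,0,0,0,0,0.7],[0,0,0,0,0,0.7],[0,0,0,0,0,0.5],[0,0,0,0,0,0.2],[0,0,0,0,0,0],[0,0,0,0,0,0],[0,0,0,0,0,0],[0,0,0,0,0,0]]]'

```text
t: 8.63
ee_pos: [0.6829, 0.0083, 0.1809]
orientation: [-2.826, -1.371, 0.001]
contact_force: [-3.5, -0.4, 6.0]
opening: 0.624
grip_force: 63.1
```

```bash
cat >> h.py <<'E'
def pointer(tag):
    from workcell import get_obs,viewer
    o=get_obs();st(o);f=viewer.grab_frame("wrist");g=wristcam(f,o)
    im=f["frame"];m=np.zeros(im.shape[:2],np.uint8);cv2.ellipse(m,(259,253),(46,46),0,0,360,1,-1)
    b=((im.max(2)<70)&(m>0)).astype(np.uint8);n,l,s,_=cv2.connectedComponentsWithStats(b)
    k=1+np.argmax(s[1:,4]);ys,xs=np.where(l==k)
    P=np.float32([ray(g,(x,y),.176)[:2] for x,y in zip(xs,ys)])
    d=cv2.fitLine(P,cv2.DIST_L2,0,.01,.01).ravel();v=d[:2];v=v if v@(P.mean(0)-np.array([.6835,.0082]))>0 else -v
    a=np.degrees(np.arctan2(v[1],v[0]))
    print(tag,"px",len(xs),xs.min(),xs.max(),ys.min(),ys.max(),"angle %.1f -> number %.2f"%(a,((7.1-a)%360)/7.2))
E
python3 -c "
from h import *
pointer('20?')"
```

```text
t 8.63 pos [0.6829 0.0083 0.1809] yangle -38.23 z [-0.001  0.    -1.   ] j [0.012 0.54  0.277 1.309 0.    2.25 ] F [-3.5 -0.4  6. ] M [1.510e-01 1.071e+00 1.000e-03] op 0.624 g 63.1
20? px 239 247 260 258 298 angle -138.3 -> number 20.19
```

The pointer reads 20.1. Now turning left about 86.8°.

Request:
play_rows --motion '[[[0,0,0,0,0,-0.5],[0,0,0,0,0,-0.9],[0,0,0,0,0,-0.9],[0,0,0,0,0,-0.9],[0,0,0,0,0,-0.9],[0,0,0,0,0,-0.9],[0,0,0,0,0,-0.9],[0,0,0,0,0,-0.9],[0,0,0,0,0,-0.9],[0,0,0,0,0,-0.9]]]'

```text
t: 9.52
ee_pos: [0.6833, 0.0081, 0.181]
orientation: [-2.291, -2.149, 0.0]
contact_force: [-2.2, 0.1, 5.8]
opening: 0.627
grip_force: 63.0
```

Request:
play_rows --motion '[[[0,0,0,0,0,-0.9],[0,0,0,0,0,-0.9],[0,0,0,0,0,-0.9],[0,0,0,0,0,-0.9],[0,0,0,0,0,-0.9],[0,0,0,0,0,-0.9],[0,0,0,0,0,-0.9],[0,0,0,0,0,-0.9],[0,0,0,0,0,-0.9],[0,0,0,0,0,-0.9]]]'

```text
t: 10.35
ee_pos: [0.6836, 0.0082, 0.1809]
orientation: [1.515, 2.752, 0.0]
contact_force: [-1.3, 0.4, 5.0]
opening: 0.629
grip_force: 63.0
```

```bash
python3 -c "
from h import *
pointer('mid')"
```

```text
t 10.35 pos [0.6836 0.0082 0.1809] yangle 32.34 z [ 0. -0. -1.] j [ 0.012  0.54   0.278  1.308 -0.     1.018] F [-1.3  0.4  5. ] M [-0.063  0.48  -0.166] op 0.629 g 63.0
mid px 239 247 260 258 298 angle -68.0 -> number 10.43
```

Request:
play_rows --motion '[[[0,0,0,0,0,-0.9],[0,0,0,0,0,-0.8],[0,0,0,0,0,-0.7],[0,0,0,0,0,-0.7],[0,0,0,0,0,-0.6],[0,0,0,0,0,-0.4],[0,0,0,0,0,-0.1],[0,0,0,0,0,0],[0,0,0,0,0,0],[0,0,0,0,0,0]]]'

```text
t: 11.23
ee_pos: [0.6838, 0.0083, 0.181]
orientation: [1.103, 2.941, 0.001]
contact_force: [-0.9, 1.4, 5.3]
opening: 0.628
grip_force: 63.1
```

```bash
python3 -c "
from h import *
pointer('8?')"
```

```text
t 11.23 pos [0.6838 0.0083 0.181 ] yangle 48.88 z [ 0.001  0.    -1.   ] j [0.012 0.54  0.278 1.308 0.    0.73 ] F [-0.9  1.4  5.3] M [-0.057  0.382  0.061] op 0.628 g 63.1
8? px 253 247 260 257 298 angle -51.1 -> number 8.08
```

The pointer reads 8.0. Before the slow right turn I'll try a lighter grip so the fingers would slip rather than force the lock, and make the first turn within the safe range.

Request:
play_rows --motion '[[[0,0,0,0,0,0],[0,0,0,0,0,0],[0,0,0,0,0,0],[0,0,0,0,0,0.3],[0,0,0,0,0,0.35],[0,0,0,0,0,0.35],[0,0,0,0,0,0.35],[0,0,0,0,0,0.35],[0,0,0,0,0,0.35],[0,0,0,0,0,0.35]]]' --fingers 0.22

```text
t: 12.12
ee_pos: [0.6837, 0.0083, 0.1809]
orientation: [1.347, 2.837, 0.0]
contact_force: [-2.0, 0.7, 5.5]
opening: 0.627
grip_force: 63.1
```

```bash
python3 -c "
from h import *
pointer('9.3?')"
```

```text
t 12.12 pos [0.6837 0.0083 0.1809] yangle 39.21 z [ 0.001 -0.    -1.   ] j [ 0.012  0.54   0.278  1.308 -0.     0.899] F [-2.   0.7  5.5] M [0.005 0.408 0.093] op 0.627 g 63.1
9.3? px 241 247 260 257 298 angle -60.8 -> number 9.43
```

The grip force can't be lowered that way. Before going near the latch, I'll gauge how stiff the wrist is in torsion with a tiny reversal held by the dial's own friction.

```bash
cat >> h.py <<'E'
def avg(n):
    from workcell import get_obs,viewer
    a=[]
    for _ in range(n):
        o=get_obs();a.append([np.degrees(o["joint_positions"][5]),o["wrist_torque"][2],o["joint_efforts"][5]]);viewer.grab_frame("top")
    a=np.array(a);print("j6deg,Mz,eff mean",a.mean(0).round(3),"sd",a.std(0).round(3),"last",a[-1].round(3))
E
python3 -c "
from h import *
avg(5)"
```

```text
j6deg,Mz,eff mean [ 5.1475e+01 -8.8000e-02 -2.5000e-02] sd [0.062 0.03  0.18 ] last [ 5.1428e+01 -3.2000e-02 -8.4000e-02]
```

Request:
play_rows --motion '[[[0,0,0,0,0,-0.05],[0,0,0,0,0,0],[0,0,0,0,0,0],[0,0,0,0,0,0],[0,0,0,0,0,0],[0,0,0,0,0,0],[0,0,0,0,0,0],[0,0,0,0,0,0],[0,0,0,0,0,0],[0,0,0,0,0,0]]]'

```text
t: 13.25
ee_pos: [0.6837, 0.0082, 0.1809]
orientation: [1.341, 2.841, 0.0]
contact_force: [-1.6, 1.0, 5.2]
opening: 0.626
grip_force: 63.1
```

```bash
python3 -c "
from h import *
avg(5)"
```

```text
j6deg,Mz,eff mean [5.1218e+01 4.6000e-02 3.4000e-02] sd [0.001 0.023 0.   ] last [5.1218e+01 5.3000e-02 3.4000e-02]
```

The torsion is practically rigid, so a firm grip could force the lock within one call. Instead I'll release slightly, straddle the knob, and press both fingertips lightly on the disc. That makes a slip clutch whose torque is limited by the normal force.

Request:
play_rows --motion '[[[0,0,0,0,0,0],[0,0,0,0,0,0],[0,0,0,0,0,0],[0,0,0,0,0,0],[0,0,0.05,0,0,0],[0,0,0.05,0,0,0],[0,0,0.05,0,0,0],[0,0,0.05,0,0,0],[0,0,0.05,0,0,0],[0,0,0,0,0,0]]]' --fingers 0.5

```text
t: 14.33
ee_pos: [0.6834, 0.0082, 0.1697]
orientation: [-1.338, -2.842, 0.001]
contact_force: [0.2, 1.0, -0.2]
opening: 0.756
grip_force: 0.0
```

```bash
python3 -c "
from h import *
pointer('rel')"
```

```text
t 14.33 pos [0.6834 0.0082 0.1697] yangle 39.57 z [-0.001 -0.    -1.   ] j [ 0.012  0.545  0.258  1.284 -0.     0.892] F [ 0.2  1.  -0.2] M [-0.02  -0.029 -0.032] op 0.756 g 0.0
rel px 184 250 261 271 299 angle -60.4 -> number 9.38
```

Request:
play_rows --motion '[[[0,0,0.02,0,0,0],[0,0,0.02,0,0,0],[0,0,0.02,0,0,0],[0,0,0,0,0,0],[0,0,0,0,0,0],[0,0,0,0,0,0],[0,0,0,0,0,0],[0,0,0,0,0,0],[0,0,0,0,0,0],[0,0,0,0,0,0]]]'

```text
t: 15.22
ee_pos: [0.6836, 0.0082, 0.1679]
orientation: [1.338, 2.842, -0.0]
contact_force: [-0.2, -0.6, -0.5]
opening: 0.75
grip_force: 0.0
```

Request:
play_rows --motion '[[[0,0,0.03,0,0,0],[0,0,0.02,0,0,0],[0,0,0.02,0,0,0],[0,0,0,0,0,0],[0,0,0,0,0,0],[0,0,0,0,0,0],[0,0,0,0,0,0],[0,0,0,0,0,0],[0,0,0,0,0,0],[0,0,0,0,0,0]]]'

```text
t: 16.05
ee_pos: [0.6837, 0.0082, 0.1652]
orientation: [1.338, 2.842, -0.0]
contact_force: [-0.0, 0.8, 0.2]
opening: 0.747
grip_force: 0.0
```

Request:
play_rows --motion '[[[0,0,0.03,0,0,0],[0,0,0.02,0,0,0],[0,0,0.02,0,0,0],[0,0,0,0,0,0],[0,0,0,0,0,0],[0,0,0,0,0,0],[0,0,0,0,0,0],[0,0,0,0,0,0],[0,0,0,0,0,0],[0,0,0,0,0,0]]]'

```text
t: 16.88
ee_pos: [0.6837, 0.0082, 0.163]
orientation: [1.338, 2.842, 0.0]
contact_force: [-1.6, -0.5, 4.7]
opening: 0.752
grip_force: 2.6
```

Fingertips touch the disc at 4.7 N. I'll press about 1 mm more and begin turning right.

Request:
play_rows --motion '[[[0,0,0.025,0,0,0],[0,0,0,0,0,0],[0,0,0,0,0,0.1],[0,0,0,0,0,0.1],[0,0,0,0,0,0.1],[0,0,0,0,0,0.1],[0,0,0,0,0,0.1],[0,0,0,0,0,0.1],[0,0,0,0,0,0.1],[0,0,0,0,0,0.1]]]'

```text
t: 17.72
ee_pos: [0.6837, 0.0081, 0.1629]
orientation: [1.417, 2.802, 0.001]
contact_force: [-2.9, -0.5, 11.1]
opening: 0.752
grip_force: 5.7
```

```bash
sed -i 's/(259,253),(46,46)/(259,270),(46,46)/' h.py; python3 -c "
from h import *
pointer('turn')
from workcell import viewer
cv2.imwrite('pics/w3.png',viewer.grab_frame('wrist')['frame'][:,:,::-1])"
```

```text
t 17.72 pos [0.6837 0.0081 0.1629] yangle 36.36 z [ 0.001 -0.    -1.   ] j [ 0.012  0.547  0.243  1.266 -0.     0.948] F [-2.9 -0.5 11.1] M [-0.067  0.882  0.079] op 0.752 g 5.7
turn px 255 248 261 280 316 angle -63.6 -> number 9.82
```

View pics/w3.png

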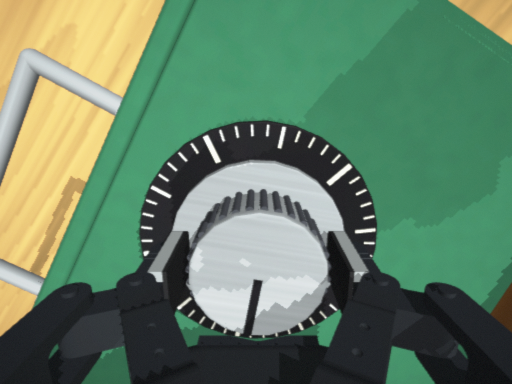

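The view shows the tips riding on the disc either side of the knob, and the dial follows the tool 1:1 (9.4→9.8). Continuing slowly.

Request:
play_rows --motion '[[[0,0,0,0,0,0.15],[0,0,0,0,0,0.15],[0,0,0,0,0,0.15],[0,0,0,0,0,0.15],[0,0,0,0,0,0.15],[0,0,0,0,0,0.15],[0,0,0,0,0,0.15],[0,0,0,0,0,0.15],[0,0,0,0,0,0.15],[0,0,0,0,0,0.15]]]'

```text
t: 18.65
ee_pos: [0.6836, 0.0081, 0.1629]
orientation: [1.562, 2.724, 0.001]
contact_force: [-4.4, -0.5, 11.2]
opening: 0.75
grip_force: 5.7
```

```bash
python3 -c "
from h import *
pointer('turn')"
```

```text
t 18.65 pos [0.6836 0.0081 0.1629] yangle 30.35 z [ 0.001 -0.    -1.   ] j [ 0.012  0.547  0.243  1.266 -0.     1.053] F [-4.4 -0.5 11.2] M [-0.096  0.987  0.074] op 0.750 g 5.7
turn px 251 248 261 280 316 angle -69.7 -> number 10.67
```

Request:
play_rows --motion '[[[0,0,0,0,0,0.18],[0,0,0,0,0,0.18],[0,0,0,0,0,0.18],[0,0,0,0,0,0.18],[0,0,0,0,0,0.18],[0,0,0,0,0,0.18],[0,0,0,0,0,0.18],[0,0,0,0,0,0.18],[0,0,0,0,0,0.18],[0,0,0,0,0,0.18]]]'

```text
t: 19.53
ee_pos: [0.6836, 0.008, 0.1629]
orientation: [1.73, 2.621, 0.001]
contact_force: [-4.2, -0.9, 10.7]
opening: 0.754
grip_force: 5.6
```

```bash
python3 -c "
from h import *
pointer('turn')"
```

```text
t 19.53 pos [0.6836 0.008  0.1629] yangle 23.15 z [ 0.001 -0.    -1.   ] j [ 0.012  0.547  0.243  1.266 -0.     1.179] F [-4.2 -0.9 10.7] M [-0.223  0.912  0.237] op 0.754 g 5.6
turn px 248 248 260 280 316 angle -76.3 -> number 11.59
```

Torque rose to 0.24 and the pointer lagged the tool, so this may be the catch. Checking with a small further turn.

Request:
play_rows --motion '[[[0,0,0,0,0,0.1],[0,0,0,0,0,0.1],[0,0,0,0,0,0.1],[0,0,0,0,0,0.1],[0,0,0,0,0,0.1],[0,0,0,0,0,0.1],[0,0,0,0,0,0.1],[0,0,0,0,0,0.1],[0,0,0,0,0,0.1],[0,0,0,0,0,0.1]]]'

```text
t: 20.42
ee_pos: [0.6844, 0.0075, 0.163]
orientation: [1.819, 2.557, 0.001]
contact_force: [-0.6, -3.1, 10.0]
opening: 0.748
grip_force: 4.8
```

```bash
python3 -c "
from h import *
pointer('turn')"
```

```text
t 20.42 pos [0.6844 0.0075 0.163 ] yangle 19.14 z [ 0.003 -0.001 -1.   ] j [ 1.200e-02  5.470e-01  2.440e-01  1.265e+00 -1.000e-03  1.248e+00] F [-0.6 -3.1 10. ] M [-0.754  0.219  0.221] op 0.748 g 4.8
turn px 254 249 259 279 316 angle -77.3 -> number 11.72
```

The pointer is standing at 11.7 while the tips slip at 0.22 N·m. I'll confirm with slightly more pressure, giving about 0.4 N·m at most.

Request:
play_rows --motion '[[[0,0,0.025,0,0,0],[0,0,0,0,0,0],[0,0,0,0,0,0.15],[0,0,0,0,0,0.15],[0,0,0,0,0,0.15],[0,0,0,0,0,0.15],[0,0,0,0,0,0.15],[0,0,0,0,0,0.15],[0,0,0,0,0,0.15],[0,0,0,0,0,0.15]]]'

```text
t: 21.3
ee_pos: [0.6849, 0.007, 0.1629]
orientation: [1.924, 2.477, 0.002]
contact_force: [0.0, -5.6, 14.2]
opening: 0.751
grip_force: 7.2
```

```bash
python3 -c "
from h import *
pointer('turn')"
```

```text
t 21.30 pos [0.6849 0.007  0.1629] yangle 14.32 z [ 0.005 -0.002 -1.   ] j [ 0.011  0.546  0.243  1.262 -0.002  1.332] F [ 0.  -5.6 14.2] M [-1.215  0.347  0.284] op 0.751 g 7.2
turn px 252 251 258 278 316 angle -77.8 -> number 11.79
```

Confirmed: the dial is solid at about 11.75 under 0.28 N·m. Lifting off and moving to the handle.

Request:
play_rows --motion '[[[0,0,-0.1,0,0,0],[0,0,-0.3,0,0,0],[0,0,-0.5,0,0,0],[0,0,-0.5,0,0,0],[0,0,-0.4,0,0,0],[0,0,-0.3,0,0,0.45],[0,0,0,0,0,0.45],[0,0,0,0,0,0.45],[0,0,0,0,0,0.45],[0,0,0,0,0,0]]]' --fingers 1

```text
t: 22.18
ee_pos: [0.6835, 0.0083, 0.2442]
orientation: [-2.079, -2.354, 0.0]
contact_force: [0.4, 0.6, 0.1]
opening: 1.002
grip_force: 0.0
```

Request:
play_rows --motion '[[[-0.15,-0.5,0,0,0,0],[-0.15,-0.5,0,0,0,0],[-0.15,-0.5,0,0,0,0],[-0.15,-0.5,0,0,0,0],[-0.15,-0.5,0,0,0,0],[-0.15,-0.5,0,0,0,0],[-0.05,-0.45,0,0,0,0],[0,0,0,0,0,0],[0,0,0,0,0,0],[0,0,0,0,0,0]]]'

```text
t: 23.02
ee_pos: [0.5521, -0.0467, 0.2445]
orientation: [2.077, 2.356, 0.001]
contact_force: [-0.2, 1.4, 0.2]
opening: 1.004
grip_force: 0.0
```

```bash
python3 - <<'E'
from h import *
from workcell import get_obs,viewer
o=get_obs();st(o);f=viewer.grab_frame("wrist");g=wristcam(f,o);g.pop("T_tool_cam");np.savez("w4.npz",**g)
cv2.imwrite("pics/w4.png",f["frame"][:,:,::-1])
E
```

```text
t 23.02 pos [ 0.5521 -0.0467  0.2445] yangle 7.20 z [ 0.001 -0.    -1.   ] j [-0.084  0.29   0.043  1.323 -0.     1.361] F [-0.2  1.4  0.2] M [-0.036  0.036  0.026] op 1.004 g 0.0
```

View pics/w4.png

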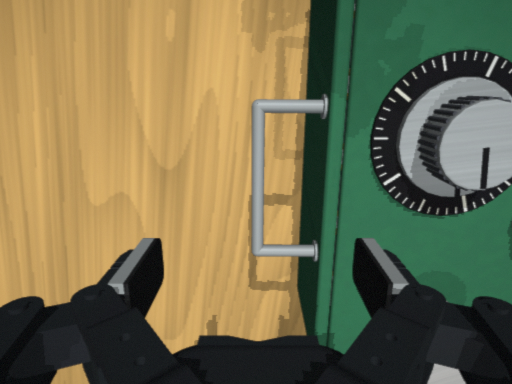

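The bar is at column 258, centred between the jaws and parallel to the pads. I'll narrow the jaws so the inner finger clears the cabinet front, then descend and grip.

Request:
play_rows --motion '[[[0,0,0,0,0,0],[0,0,0,0,0,0],[0,0,0.2,0,0,0],[0,0,0.4,0,0,0],[0,0,0.4,0,0,0],[0,0,0.4,0,0,0],[0,0,0.3,0,0,0],[0,0,0.1,0,0,0],[0,0,0,0,0,0],[0,0,0,0,0,0]]]' --fingers -0.1

```text
t: 23.9
ee_pos: [0.5516, -0.0467, 0.1723]
orientation: [-2.078, -2.356, 0.0]
contact_force: [-0.4, 0.1, 0.5]
opening: 0.449
grip_force: 0.0
```

Request:
play_rows --motion '[[[0,0,0.2,0,0,0],[0,0,0.2,0,0,0],[0,0,0.2,0,0,0],[0,0,0.2,0,0,0],[0,0,0.2,0,0,0],[0,0,0.2,0,0,0],[0,0,0.1,0,0,0],[0,0,0,0,0,0],[0,0,0,0,0,0],[0,0,0,0,0,0]]]'

```text
t: 24.73
ee_pos: [0.5517, -0.0468, 0.1206]
orientation: [2.078, 2.356, 0.0]
contact_force: [0.9, -0.5, 0.3]
opening: 0.447
grip_force: 0.0
```

Request:
play_rows --motion '[[[0,0,0,0,0,0],[0,0,0,0,0,0],[0,0,0,0,0,0],[0,0,0,0,0,0],[0,0,0,0,0,0],[0,0,0,0,0,0],[0,0,0,0,0,0],[0,0,0,0,0,0],[0,0,0,0,0,0],[0,0,0,0,0,0]]]' --fingers -1

```text
t: 25.57
ee_pos: [0.5518, -0.0468, 0.1208]
orientation: [2.078, 2.355, 0.001]
contact_force: [0.6, 0.3, 5.4]
opening: 0.092
grip_force: 58.6
```

```bash
python3 - <<'E'
from h import *
from workcell import get_obs
st(get_obs())
g=dict(np.load("w4.npz"))
for p in((258,105),(258,250)):print(ray(g,p,.12).round(4))
E
```

```text
t 25.57 pos [ 0.5518 -0.0468  0.1208] yangle 7.17 z [ 0.001 -0.    -1.   ] j [-0.085  0.359 -0.184  1.026 -0.     1.361] F [0.6 0.3 5.4] M [ 0.099  0.062 -0.063] op 0.092 g 58.6
[0.5451 0.013  0.12  ]
[ 0.5602 -0.1061  0.12  ]
```

Gripped. Pulling gently.

Request:
play_rows --motion '[[[0,-0.05,0,0,0,0],[0,-0.1,0,0,0,0],[0,-0.1,0,0,0,0],[0,-0.1,0,0,0,0],[0,-0.1,0,0,0,0],[0,-0.1,0,0,0,0],[0,-0.1,0,0,0,0],[0,-0.1,0,0,0,0],[0,-0.1,0,0,0,0],[0,-0.1,0,0,0,0]]]'

```text
t: 26.4
ee_pos: [0.514, -0.0513, 0.1208]
orientation: [2.077, 2.356, 0.002]
contact_force: [2.8, 2.0, 5.6]
opening: 0.088
grip_force: 58.9
```

It's unlocked and sliding with about 3 N. Continuing to near the stop.

Request:
play_rows --motion '[[[0,-0.15,0,0,0,0],[0,-0.15,0,0,0,0],[0,-0.15,0,0,0,0],[0,-0.15,0,0,0,0],[0,-0.15,0,0,0,0],[0,-0.15,0,0,0,0],[0,-0.15,0,0,0,0],[0,-0.1,0,0,0,0],[0,-0.05,0,0,0,0],[0,0,0,0,0,0]]]'

```text
t: 27.23
ee_pos: [0.4654, -0.0571, 0.1207]
orientation: [-2.078, -2.356, -0.001]
contact_force: [0.1, 4.0, 9.1]
opening: 0.092
grip_force: 59.3
```

Request:
play_rows --motion '[[[0,-0.02,0,0,0,0],[0,-0.02,0,0,0,0],[0,-0.02,0,0,0,0],[0,-0.02,0,0,0,0],[0,-0.02,0,0,0,0],[0,0,0,0,0,0],[0,0,0,0,0,0],[0,0,0,0,0,0],[0,0,0,0,0,0],[0,0,0,0,0,0]]]'

```text
t: 28.07
ee_pos: [0.4625, -0.0575, 0.1208]
orientation: [2.077, 2.356, 0.003]
contact_force: [4.1, 4.5, 4.9]
opening: 0.09
grip_force: 59.1
```

```bash
python3 - <<'E'
from h import *
from workcell import get_obs
o=get_obs();st(o);print(np.linalg.norm(o["ee_pos"][:2]-[.5518,-.0468]))
E
```

```text
t 28.07 pos [ 0.4625 -0.0575  0.1208] yangle 7.19 z [ 0.002  0.001 -1.   ] j [-1.240e-01  2.220e-01 -3.870e-01  9.610e-01  1.000e-03  1.321e+00] F [4.1 4.5 4.9] M [ 0.918 -0.699 -0.089] op 0.090 g 59.1
0.08990974113920126
```

Request:
play_rows --motion '[[[0,-0.02,0,0,0,0],[0,-0.02,0,0,0,0],[0,-0.02,0,0,0,0],[0,0,0,0,0,0],[0,0,0,0,0,0],[0,0,0,0,0,0],[0,0,0,0,0,0],[0,0,0,0,0,0],[0,0,0,0,0,0],[0,0,0,0,0,0]]]'

```text
t: 28.9
ee_pos: [0.4624, -0.0575, 0.1208]
orientation: [2.075, 2.355, 0.008]
contact_force: [13.0, 7.3, -3.5]
opening: 0.097
grip_force: 58.6
```

It's at the stop: force rose to 13 N with no further travel. Releasing and lifting away.

Request:
play_rows --motion '[[[0,0.03,0,0,0,0],[0,0,0,0,0,0],[0,0,0,0,0,0],[0,0,0,0,0,0],[0,0,0,0,0,0],[0,0,0,0,0,0],[0,0,0,0,0,0],[0,0,0,0,0,0],[0,0,0,0,0,0],[0,0,0,0,0,0]]]' --fingers -0.1

```text
t: 29.73
ee_pos: [0.461, -0.0582, 0.1203]
orientation: [2.078, 2.356, -0.0]
contact_force: [-0.6, 0.6, -0.3]
opening: 0.449
grip_force: 0.0
```

Request:
play_rows --motion '[[[0,0,-0.1,0,0,0],[0,0,-0.3,0,0,0],[0,0,-0.5,0,0,0],[0,0,-0.5,0,0,0],[0,0,-0.5,0,0,0],[0,0,-0.5,0,0,0],[0,0,-0.5,0,0,0],[0,-0.5,-0.5,0,0,0],[0,-0.5,0,0,0,0],[0,-0.5,0,0,0,0]]]'

```text
t: 30.57
ee_pos: [0.4014, -0.0657, 0.2576]
orientation: [2.076, 2.355, 0.002]
contact_force: [0.4, -0.6, -0.1]
opening: 0.452
grip_force: 0.0
```

```bash
python3 - <<'E'
from h import *
from workcell import get_obs,viewer
st(get_obs());ims=[]
for n in("scene","top"): ims.append(cv2.resize(viewer.grab_frame(n)["frame"][:,:,::-1],(400,300)))
cv2.imwrite("pics/end.png",np.hstack(ims))
E
```

```text
t 30.57 pos [ 0.4014 -0.0657  0.2576] yangle 7.19 z [ 0.002 -0.001 -1.   ] j [-0.162  0.031 -0.243  1.295 -0.     1.283] F [ 0.4 -0.6 -0.1] M [-0.019  0.088  0.021] op 0.452 g 0.0
```

View pics/end.png

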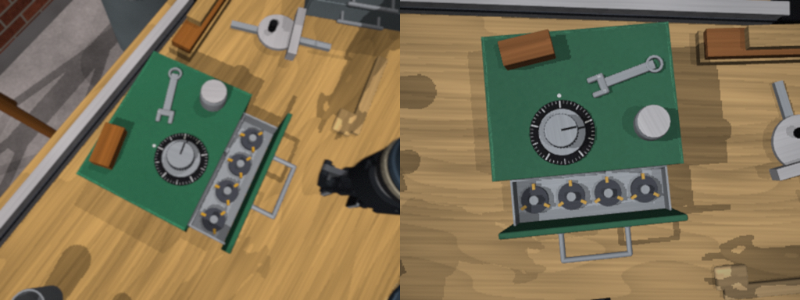

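The drawer stands fully open showing its cutters. The tin (653,121) and spanner (625,75) are where they were, and the arm is clear. Handing in.

```bash
python3 -c "
from workcell import bot
print(bot.finish_job())"
```

```text
the job is handed in; nothing more can be done
None
```

The job is handed in at about 31 s: I dialled right to 20, left to 8, then right until the lock caught near 11.75 at under 0.3 N·m, drew the drawer out to its 90 mm stop and let go, with the tin and spanner not visibly moved; no verdict came back.

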